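# Clear the corner of the layout jig and hold a glass slab square in it

### The job

The red bracket is standing in the corner of the layout jig: hang it by its eye on the peg of the peg stand and let go of it. Then put the blue glass slab flat on the jig, with its long side along the left rail and its short end at the far rail, and press it firmly into the corner so that it bears on both rails at once. Finish while still holding it pressed there, as if for marking, and leave the other things on the table where they are.

Things in the scene. Friction and masses are not known exactly. Their poses are not given: they have to be found in the camera images.
- jig: fixed varnished plywood board with a grey grid, 220 x 200 x 15 mm (x, y, z); origin at the centre of its underside. Two aluminium rails 8 mm high on top form an inside corner at its +x, +y side; their inner faces are the planes x = 80 mm and y = 70 mm of this frame. The blue slab pressed home, its x along this x (either way round), has its origin at (35, 40, 15) mm of this frame
- far_stop: the far rail, polished slippery aluminium, 14 x 180 x 8 mm, along the jig's y; fixed to the jig; origin at the centre of its underside, axes parallel to the jig's; its inner face is 7 mm towards the jig's -x from its origin
- left_stop: the left rail, polished slippery aluminium, 180 x 14 x 8 mm, along the jig's x; fixed to the jig; origin at the centre of its underside, axes parallel to the jig's; its inner face is 7 mm towards the jig's -y from its origin
- bracket: loose red metal bracket like an upside-down T, 0.18 to 0.29 kg, standing in the jig's corner: upright plate 10 mm thick (x), 60 wide (y), 105 high (z) on a foot 60 x 60 x 8 mm; origin at the centre of the foot's underside. A round eye, 28 mm diameter, goes through the plate along x, its centre 60 mm above the origin; the 31 mm of plate above it can be gripped from above
- eye (a point): centre of the bracket's eye, 60 mm above the bracket's origin; axes as the bracket's
- peg_stand: fixed stand: dark wooden base 110 (x) x 90 x 12 mm, reaching 20 mm to +x and 90 mm to -x of the origin; an 8 mm steel wire post, upright at the origin, bends at 115 mm height into a level peg 90 mm long towards this body's -x, 8 mm diameter, with a yellow 12 mm ball on its end. Origin under the post at table level; nothing stands above the peg
- peg_mid (a point): point on the peg's axis, 48 mm from the post, where the bracket should hang; height 115 mm; axes as the stand's, so the peg points along -x. A bracket hanging here has its eye's centre 10 mm below this point
- peg_tip (a point): centre of the yellow ball on the free end of the peg, 90 mm from the post
- blue_glass: blue slab of cast glass, 90 x 60 x 30 mm (body x, y, z), lying flat on the table; origin at the centre of its underside, x along the 90 mm length; about 0.4 kg; it slides on the jig and its rails with a friction coefficient of about 0.35 (0.28 to 0.42)
- amber_glass: amber (yellow-orange) slab of cast glass, 90 x 60 x 30 mm (body x, y, z), lying flat on the table; origin at the centre of its underside, x along the 90 mm length; about 0.4 kg; to be left alone
- green_glass: green slab of cast glass, 90 x 60 x 30 mm (body x, y, z), lying flat on the table; origin at the centre of its underside, x along the 90 mm length; about 0.4 kg; to be left alone
- solder_spool: grey solder spool, 56 mm diameter, 48 mm high, standing; origin at the centre of its underside; to be left alone
- flux_jar: small amber jar with a black cap, 52 mm diameter, 60 mm high; origin at the centre of its underside; to be left alone
- pin_dish: white bowl, 80 mm diameter, 30 mm high; origin at the centre of its underside; to be left alone
- flux_brush: wooden-handled brush, 150 mm long, lying; to be left alone
There are look-alikes about, which are no part of the job. What is meant by the blue_glass is not pink, and is the smaller of those in its own colour.

How it is judged:
By the outcome, as a careful person would: the job done as asked, in the order asked, and still so for the second after the job is handed in, while the arm keeps its last pose, push and grip.
It also fails if it takes over 72 s, if anything falls off the work surface, if the arm or the gripper's body presses on something with over 40 N, if the wrist force passes 120 N, or if a joint passes its speed limit or range.

### The arm

A 6-joint arm with a two-finger parallel gripper is mounted at the origin on the work surface. World frame = base frame: x ahead of the robot, y to its left, z up, the work surface at z = 0. Lengths are in m, angles in degrees, forces in N, time in s.
With the tool pointing down it reaches from about 0.25 to 0.8 m from the base axis. Payload 8.5 kg.
Tool frame: the origin (TCP) lies between the finger pads; the fingertips stand 11 mm ahead of it and the grasp point (between the pads) lies 8 mm behind it; z points along the fingers, y is the direction in which the jaws open and shut (so a half turn about z gives the same grasp; the last joint's range is limited). The gripper opens to 85 mm and grips with 20 to 120 N. Pads are 22 mm wide; open, the fingers measure 114 mm over their backs; the gripper's body (76 mm by 85 mm) begins 54 mm behind the grasp point. The pads swing forward as they close: fully open they stand 13 mm farther back than shut.
Start: joints at [-69.729, 13.648, -0.773, 75.585, 0, 90], TCP at [0.182, -0.492, 0.242] pointing down, gripper open.
Joint ranges: [-152.45, 152.45], [-59.26, 108.67], [-65.41, 83.53], [-104.44, 129.93], [-82.83, 76.93], [-180, 180]. Speed limits (degrees/s): [127.2, 127.2, 159.86, 180, 180, 180].

### API

Orientations are given as a 3x3 rotation matrix whose columns are the frame's x, y, z axes.
In Python, from plant import status, imaging, workorder gives the robot as it stands.
- The arm moves only by the tool servo_tool, never from a script. Its argument "targets" is a list of rows, each an object of numbers: "x", "y", "z": the shift along the world's x, y, z each as a share of 40 cm, from -1 to 1; "rx", "ry", "rz": the turn, a rotation vector about the world's x, y, z each as a share of 6 degrees, from -1 to 1. A call has exactly 10 rows; each row shifts and turns the commanded pose from where the row before left it; what a row does not reach is not made up. A row lasts 1/10 s, in which the tool goes at most 50 mm and 8.59 degrees, less where a joint would pass 70% of its speed; a pose out of reach is approached as far as the arm can. A call with a number of a shift or a turn outside -1 to 1 is refused whole. A call with a gripper value outside its range is refused whole. "hand" is the gripper command: -1 is shut, 1 is fully open, values between are in proportion, set as the call begins (left out, the last holds). The fingers move at their own pace and stop on an object; "newtons" is the grip in N (left out, the last holds). Time passes only in rows, so rows that do not move let the fingers close, or fill a call up. It gives the time, the measured TCP pose, the force and the opening at its end, in the units of the state.
- status.read_state(): the state, without advancing time (a new reading comes with each control period).
- imaging.camera(name): name is "side" or "top"; returns a dict with "img" (400x640x3 uint8, blue, green, red), "vfov" (degrees; the focal length in pixels is half the picture's height over the tangent of half this angle, whatever the lens; pixels are square), "cx", "cy" (the principal point, pixels), "extrinsics" (4x4, takes a point from camera to world coordinates). Camera axes: x right, y up, looking along -z (the intrinsics and any distortion apply to the point x, -y, -z); pixel columns grow to the right and rows downward; lengths in m; the calibration is good to about 2 mm. A picture is of the moment at which its call begins. There is no depth.
- workorder.close_job(): hands the job in, once; it reports no verdict.
Trained networks look in the newest picture that a camera, given by its name, has taken for a name from the list of things; names that differ only in an ending like _2 or _b are one class to them, and where a whole thing is asked for, a point or a joint stands for the part that bears it (a point fixed in the world has none). Each returns a list of dicts, best first, with "conf" (0 to 1); they miss things now and then, are a little off and sometimes report something else, mostly with a low value. They report only what shows in the picture. A call takes as long as a camera call. They do not tell look-alikes from the thing itself.
- imaging.look_for(camera, name): "position" ([x, y, z] in m, in world coordinates, good to about 4 mm: the middle of the surface that is visible of it).
- imaging.masks_of(camera, name): "mask" (400x640 bool, what is visible of it).
The state is a dict: "clock": time; "joints": joint angles; "qvel": joint speeds; "tau": joint torques, N m; "tcp_pos": TCP position; "tool_rot": TCP orientation; "ft_force": force on the tool from outside, world axes, zero at the start; "torque": the same for the moment, N m; "finger_gap": opening from 0.0 (shut) to 1.0 (fully open).
Only numpy, scipy, OpenCV 4.12 (cv2) and the standard library are available. Lean on these libraries where they do the work, as an engineer would, in place of code of your own. Each camera call takes 0.05 s, during which the arm holds its last target. There are 200 camera calls.

## Working session

There is one attempt and no reset: what is moved stays moved. The work goes in short steps, Python scripts to look and compute and a tool call to move; the robot and the scene stay as the last step left them, time stands still between calls to the robot, and variables do not carry over. Pictures are saved under pics/ and viewed, about 8 in all and at most 12, crops included, and the job is handed in when it is done.

Besides the shell and the picture viewer there is one more tool, called after "Emit:" by a JSON object that holds its "api" and its "payload", one argument or row to a line. servo_tool: Moves the arm, as the interface text tells. Its arguments: {"type":"object","properties":{"targets":{"type":"array","items":{"type":"object","properties":{"x":{"type":"number","minimum":-1,"maximum":1},"y":{"type":"number","minimum":-1,"maximum":1},"z":{"type":"number","minimum":-1,"maximum":1},"rx":{"type":"number","minimum":-1,"maximum":1},"ry":{"type":"number","minimum":-1,"maximum":1},"rz":{"type":"number","minimum":-1,"maximum":1}}}},"hand":{"type":"number"},"newtons":{"type":"number"}},"required":["targets"]}

```bash
mkdir -p pics; ls
python3 - <<'E'
from plant import status, imaging
import cv2,json
for n in ("top","side"):
    c=imaging.camera(n); cv2.imwrite(f"pics/{n}0.png",c["img"])
    print(n,c["vfov"],c["cx"],c["cy"],c["extrinsics"].round(4).tolist() if hasattr(c["extrinsics"],"round") else c["extrinsics"],[k for k in c])
    for t in ["jig","far_stop","left_stop","bracket","eye","peg_stand","peg_mid","peg_tip","blue_glass","amber_glass","green_glass"]:
        print(t,[(round(d["conf"],2),[round(float(v),3) for v in d["position"]]) for d in imaging.look_for(n,t)][:4])
s=status.read_state(); print(s["clock"],s["tcp_pos"],s["tool_rot"],s["finger_gap"])
E
```

```text
pics
top 51.54940701396677 316.77936263704447 209.21817483842977 [[0.0634, 0.9775, -0.2013, 0.291], [-0.998, 0.0632, -0.0074, -0.0087], [0.0055, 0.2014, 0.9795, 1.2918], [0.0, 0.0, 0.0, 1.0]] ['img', 'vfov', 'cx', 'cy', 'extrinsics']
jig [(0.63, [0.458, 0.056, 0.013])]
far_stop [(0.66, [0.559, 0.05, 0.02])]
left_stop [(0.81, [0.459, 0.134, 0.024])]
bracket [(0.87, [0.503, 0.064, 0.022]), (0.64, [0.488, 0.338, 0.014]), (0.41, [0.56, 0.047, 0.019])]
eye [(0.65, [0.396, -0.237, 0.028]), (0.64, [0.499, 0.064, 0.025])]
peg_stand [(0.83, [0.484, 0.341, 0.014])]
peg_mid [(0.84, [0.49, 0.34, 0.013]), (0.66, [0.458, 0.132, 0.026])]
peg_tip [(0.76, [0.486, 0.341, 0.013])]
blue_glass [(0.97, [0.661, -0.445, 0.031]), (0.86, [0.365, -0.394, 0.04]), (0.75, [0.513, -0.411, 0.028])]
amber_glass [(0.7, [0.552, -0.225, 0.033])]
green_glass [(0.63, [0.734, -0.161, 0.058]), (0.57, [0.392, -0.239, 0.028]), (0.44, [0.673, 0.475, 0.02])]
side 42.59392372086906 316.5453951885912 202.71646654108028 [[-0.8176, 0.3464, -0.46, -0.1704], [-0.5758, -0.5021, 0.6453, 0.99], [-0.0075, 0.7924, 0.6099, 1.0414], [0.0, 
[... 205 characters left out ...]

bracket [(0.97, [0.506, 0.074, 0.048])]
eye [(0.82, [0.505, 0.073, 0.054]), (0.66, [0.561, 0.089, 0.02])]
peg_stand [(0.85, [0.482, 0.346, 0.014])]
peg_mid [(0.69, [0.484, 0.346, 0.012]), (0.36, [0.728, 0.282, 0.044]), (0.21, [0.503, 0.07, 0.053])]
peg_tip [(0.9, [0.487, 0.344, 0.015])]
blue_glass [(0.93, [0.512, -0.404, 0.032]), (0.88, [0.376, -0.363, 0.042]), (0.81, [0.659, -0.441, 0.031])]
amber_glass [(0.8, [0.545, -0.209, 0.027])]
green_glass [(0.66, [0.391, -0.232, 0.029])]
1.2 [ 0.18187738 -0.49244637  0.24226522] [[ 9.38060365e-01  3.46471857e-01 -5.70927273e-05]
 [ 3.46471861e-01 -9.38060359e-01  1.08942845e-04]
 [-1.58107947e-05 -1.21975988e-04 -9.99999992e-01]] 0.9992176486436886
```

View pics/top0.png

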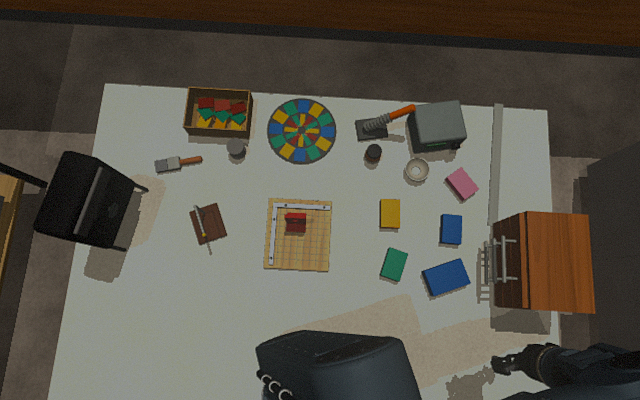

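View pics/side0.png

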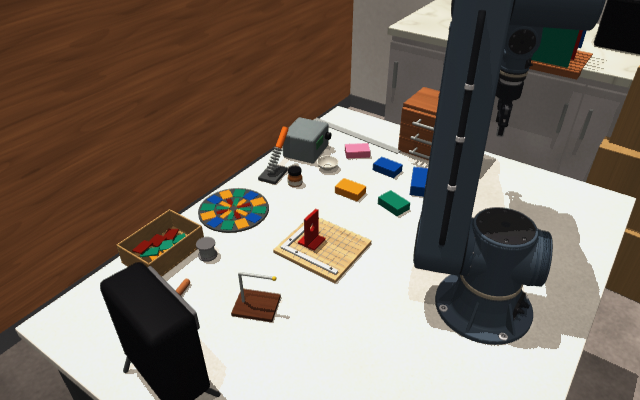

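Top view: robot at the bottom; jig at (298,235) with the red bracket at (296,222); peg stand at (209,224), peg tip ball about (199,206)–(211,250). Side view: bracket (312,230), peg from (240,275) to (273,278). Blue candidates in top: (451,229) small, (445,277) large, plus pink (461,184); the small blue one at (451,229) fits. I'll confirm it in the crop.

```bash
cat > h.py <<'E'
import numpy as np, cv2
from plant import status, imaging
from scipy.optimize import minimize
def K(c):
    f=200/np.tan(np.radians(c["vfov"])/2); return f
def proj(c,P):
    E=np.linalg.inv(np.array(c["extrinsics"])); P=np.atleast_2d(P); q=P@E[:3,:3].T+E[:3,3]
    f=K(c); return np.c_[c["cx"]+f*q[:,0]/-q[:,2], c["cy"]-f*q[:,1]/-q[:,2]]
def unproj(c,uv,z):
    E=np.array(c["extrinsics"]); f=K(c)
    d=E[:3,:3]@np.array([(uv[0]-c["cx"])/f,-(uv[1]-c["cy"])/f,-1]); o=E[:3,3]
    return o+d*(z-o[2])/d[2]
def box(x0,x1,y0,y1,z0,z1): return np.array([[x,y,z] for x in(x0,x1) for y in(y0,y1) for z in(z0,z1)],float)
def place(P,p):
    c,s=np.cos(p[2]),np.sin(p[2]); return np.c_[p[0]+c*P[:,0]-s*P[:,1],p[1]+s*P[:,0]+c*P[:,1],P[:,2]]
def sil(c,boxes,p):
    m=np.zeros((400,640),np.uint8)
    for b in boxes:
        h=cv2.convexHull(proj(c,place(b,p)).astype(np.float32))
        cv2.fillConvexPoly(m,np.round(h*16).astype(np.int32),255,cv2.LINE_AA,4)
    return m/255.
def fit(obs,boxes,p0):
    cost=lambda p: sum(np.abs(sil(c,boxes,p)-m).sum()/m.sum() for c,m in obs)
    best=None
    for dy in np.radians([-25,-10,0,10,25]):
        r=minimize(cost,[p0[0],p0[1],p0[2]+dy],method="Nelder-Mead",options=dict(initial_simplex=[[p0[0]+a,p0[1]+b,p0[2]+dy+g] for a,b,g in((0,0,0),(.01,0,0),(0,.01,0),(0,0,.15))],xatol=1e-4))
        if best is None or r.fun<best.fun: best=r
    return best.x,best.fun/len(obs)
def mask(cam,name,near,c):
    """mask of detection whose centroid is nearest to the projection of the point near"""
    u=proj(c,near)[0]; L=imaging.masks_of(cam,name)
    L=[d["mask"] for d in L]
    L.sort(key=lambda m:np.hypot(*(np.argwhere(m).mean(0)[::-1]-u)))
    return L[0].astype(float) if L else None
E
python3 - <<'E'
from h import *
C={n:imaging.camera(n) for n in("top","side")}
B={"blue_glass":([box(-.045,.045,-.03,.03,0,.03)],(.513,-.408,0)),
"jig":([box(-.11,.11,-.1,.1,0,.015)],(.455,.06,0)),
"bracket":([box(-.03,.03,-.03,.03,.015,.023),box(-.005,.005,-.03,.03,.015,.12)],(.5,.065,0)),
"peg_stand":([box(-.09,.02,-.045,.045,0,.012)],(.5,.34,0))}
for n,(bx,p) in B.items():
    for cams in (("top",),("side",),("top","side")):
        o=[]
        for k in cams:
            m=mask(k,n,[p[0],p[1],.03],C[k])
            if m is not None and n in("jig",): # merge parts on it
                for q in("bracket","far_stop","left_stop"):
                    mm=mask(k,q,[p[0],p[1],.03],C[k]); 
                    if mm is not None and q!="bracket": m=np.maximum(m,mm)
                m=cv2.morphologyEx(m,cv2.MORPH_CLOSE,np.ones((5,5)))
            if m is not None:o.append((C[k],m))
        x,f=fit(o,bx,p); print(n,cams,[m.sum() for _,m in o],x[:2].round(4),np.degrees(x[2]).round(1),round(f,3))
I=np.zeros((600,800,3),np.uint8)
def put(k,u0,v0,w,h,s,X,Y): I[Y:Y+h*s,X:X+w*s]=cv2.resize(C[k]["img"][v0:v0+h,u0:u0+w],None,fx=s,fy=s,interpolation=cv2.INTER_CUBIC)
put("top",185,195,80,60,5,0,0); put("top",260,193,75,60,5,400,0)
put("side",225,200,150,75,4,0,300) if 0 else put("side",228,262,65,60,5,0,300)
put("side",272,200,50,58,5,325,300); put("top",425,195,45,58,5,575,300)
cv2.imwrite("pics/m1.png",I); print(status.read_state()["clock"])
E
```

```text
blue_glass ('top',) [np.float64(637.0)] [ 0.5177 -0.4185] -0.9 0.158
blue_glass ('side',) [np.float64(436.0)] [ 0.5164 -0.4136] 3.4 0.137
blue_glass ('top', 'side') [np.float64(637.0), np.float64(436.0)] [ 0.5175 -0.4168] -0.6 0.159
jig ('top',) [np.float64(4124.0)] [0.4736 0.0557] 0.4 0.145
jig ('side',) [np.float64(3094.0)] [0.4744 0.0563] 0.3 0.258
jig ('top', 'side') [np.float64(4124.0), np.float64(3094.0)] [0.4741 0.0561] 0.3 0.202
bracket ('top',) [np.float64(388.0)] [0.5064 0.0638] 4.7 0.152
bracket ('side',) [np.float64(658.0)] [0.5083 0.0649] 0.2 0.101
bracket ('top', 'side') [np.float64(388.0), np.float64(658.0)] [0.5079 0.0649] 0.5 0.132
peg_stand ('top',) [np.float64(1012.0)] [0.5228 0.3553] 21.4 0.129
peg_stand ('side',) [np.float64(1270.0)] [0.5243 0.3563] 25.0 0.221
peg_stand ('top', 'side') [np.float64(1012.0), np.float64(1270.0)] [0.5228 0.3555] 22.4 0.18
2.7
```

View pics/m1.png

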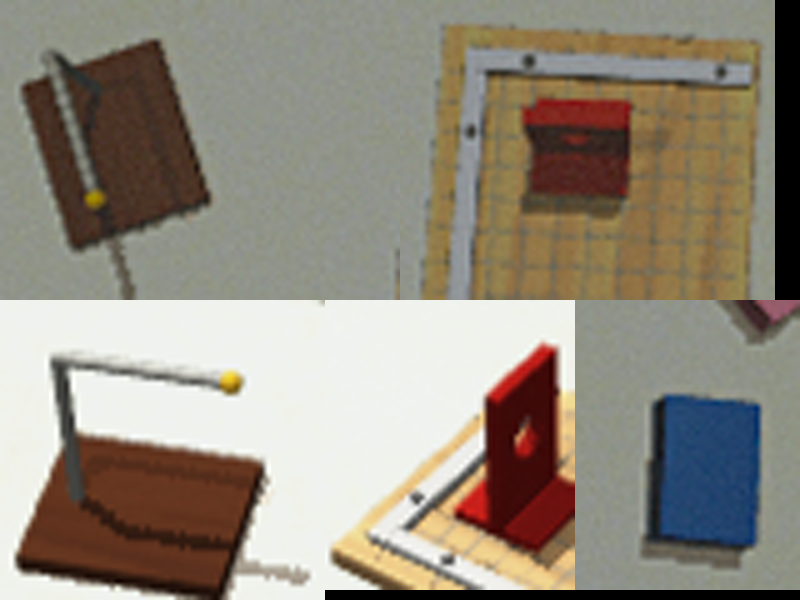

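The crop shows the small plain blue slab at top (451,229), next to the pink slab's corner. It is the smaller of the two blue ones, so it is the target. It also shows the ball at top (204,234.8) / side (274.2,278.4), and the post bend at top (195,206) / side (240,274.4). Next I triangulate the peg and check the fits.

```bash
cat > m.py <<'E'
from h import *
C={n:imaging.camera(n) for n in("top","side")}
def tri(a,b):
    A=[];B=[]
    for k,uv in(("top",a),("side",b)):
        o=C[k]["extrinsics"][:3,3]; d=unproj(C[k],uv,0)-o; d/=np.linalg.norm(d); P=np.eye(3)-np.outer(d,d); A.append(P);B.append(P@o)
    x=np.linalg.lstsq(np.vstack(A),np.hstack(B),rcond=None)[0]; return x, np.linalg.norm(A[0]@x-B[0])
def blob(k,lo,hi,roi):
    u0,u1,v0,v1=roi; h=cv2.cvtColor(C[k]["img"][v0:v1,u0:u1],cv2.COLOR_BGR2HSV); m=cv2.inRange(h,lo,hi); 
    n,l,s,c=cv2.connectedComponentsWithStats(m); i=1+s[1:,4].argmax(); return (l==i), c[i]+[u0,v0], s[i,4]
E
python3 - <<'E'
from m import *
y1=blob("top",(20,120,60),(35,255,255),(195,215,225,245)); y2=blob("side",(20,120,60),(35,255,255),(262,285,268,290))
print("ball",y1[1:],y2[1:],tri(y1[1],y2[1])); 
print("bend",tri((195,206),(240,274.4)))
for k,uv in(("top",y1[1]),("side",y2[1])): print(k,unproj(C[k],uv,.115).round(4))
for k,uv in(("top",(195,206)),("side",(240,274.4))): print(k,unproj(C[k],uv,.115).round(4))
# colour masks fits
def cm(k,lo,hi,roi):
    m=np.zeros((400,640)); b=blob(k,lo,hi,roi); u0,u1,v0,v1=roi; m[v0:v1,u0:u1]=b[0]; return m
bl=[(C["top"],cm("top",(100,90,25),(125,255,255),(435,470,205,252))),(C["side"],cm("side",(100,90,25),(125,255,255),(368,407,152,182)))]
br=[box(-.03,.03,-.03,.03,.015,.023),box(-.005,.005,-.03,.03,.015,.12)]
h1=[]
rb=[]
for k,roi in(("top",(275,320,205,245)),("side",(290,335,200,255))):
    u0,u1,v0,v1=roi;h=cv2.cvtColor(C[k]["img"],cv2.COLOR_BGR2HSV); m=((h[...,0]<6)|(h[...,0]>172))&(h[...,1]>150); M=np.zeros((400,640)); M[v0:v1,u0:u1]=m[v0:v1,u0:u1]
    c=cv2.findContours(M.astype(np.uint8),cv2.RETR_EXTERNAL,cv2.CHAIN_APPROX_NONE)[0]; c=max(c,key=cv2.contourArea); M=cv2.drawContours(np.zeros((400,640)),[c],-1,1,-1); rb.append((C[k],M))
for n,o,bx,p in(("blue",bl,[box(-.045,.045,-.03,.03,0,.03)],(.515,-.415,0)),("bracket",rb,br,(.507,.065,0))):
    for oo in(o[:1],o[1:],o):
        x,f=fit(oo,bx,p); print(n,[m.sum() for _,m in oo],x[:2].round(4),np.degrees(x[2]).round(1),round(f,3))
# overlay
jigp=(.474,.056,np.radians(.3))
I=[]
for k,roi in(("top",(255,345,190,280)),("side",(265,380,195,285))):
    s=4;u0,u1,v0,v1=roi; im=cv2.resize(C[k]["img"][v0:v1,u0:u1],None,fx=s,fy=s,interpolation=cv2.INTER_CUBIC)
    for P in([[.08,.07,.023],[-.096,.07,.023]],[[.08,.07,.023],[.08,-.096,.023]],[[-.11,-.1,.015],[.11,-.1,.015],[.11,.1,.015],[-.11,.1,.015],[-.11,-.1,.015]]):
        uv=proj(C[k],place(np.array(P),jigp)); cv2.polylines(im,[np.round((uv-[u0,v0]+.5)*s).astype(int)],False,(255,0,0),1)
    for b in br:
        for z in(b[:,2].min(),b[:,2].max()):
            q=b[b[:,2]==z][[0,1,3,2,0]]; uv=proj(C[k],place(q,x)); cv2.polylines(im,[np.round((uv-[u0,v0]+.5)*s).astype(int)],False,(0,255,0),1)
    I.append(im)
cv2.imwrite("pics/m2.png",np.hstack(I)[:, :800])
E
```

```text
ball (array([203.5       , 234.28571429]), np.int32(14)) (array([273.5       , 278.28571429]), np.int32(14)) (array([0.44011962, 0.32017829, 0.11193191]), np.float64(0.0008521288769315486))
bend (array([0.52124504, 0.35546973, 0.10826563]), np.float64(0.0002968337645451747))
top [0.439  0.3189 0.115 ]
side [0.439  0.3226 0.115 ]
top [0.5197 0.3532 0.115 ]
side [0.5166 0.3601 0.115 ]
blue [np.float64(555.0)] [ 0.5191 -0.4221] -2.4 0.325
blue [np.float64(395.0)] [ 0.5166 -0.4142] 12.1 0.244
blue [np.float64(555.0), np.float64(395.0)] [ 0.5197 -0.4179] -1.0 0.29
bracket [np.float64(108.0)] [0.5192 0.0647] 19.2 3.058
bracket [np.float64(553.0)] [0.5088 0.0652] 10.5 0.179
bracket [np.float64(108.0), np.float64(553.0)] [0.5107 0.0631] 12.1 1.636
```

View pics/m2.png

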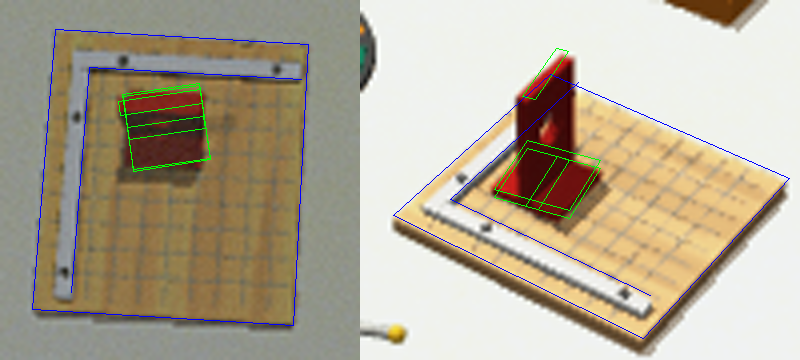

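The jig fit lies well on its outline and rails; the green bracket colour fit is poor, so I keep the network-mask fit (0.508, 0.065, about 0–3°). I'm setting out to above the bracket.

Emit:
{"api": "servo_tool", "payload": {
  "hand": 0.2,
  "newtons": 60,
  "targets": [
    {"x":0.041,"y":0.0696,"z":-0.005,"rz":0.6},
    {"x":0.041,"y":0.0696,"z":-0.005,"rz":0.6},
    {"x":0.041,"y":0.0696,"z":-0.005,"rz":0.6},
    {"x":0.041,"y":0.0696,"z":-0.005,"rz":0.6},
    {"x":0.041,"y":0.0696,"z":-0.005,"rz":0.6},
    {"x":0.041,"y":0.0696,"z":-0.005,"rz":0.6},
    {"x":0.041,"y":0.0696,"z":-0.005,"rz":0.6},
    {"x":0.041,"y":0.0696,"z":-0.005,"rz":0.6},
    {"x":0.041,"y":0.0696,"z":-0.005,"rz":0.6},
    {"x":0.041,"y":0.0696,"z":-0.005,"rz":0.6}
  ]
}}

```text
$.targets[0]: bad value
```

Emit:
{"api": "servo_tool", "payload": {
  "targets": [
    {"x":0.041,"y":0.0696,"z":-0.005,"rz":0.6},
    {"x":0.041,"y":0.0696,"z":-0.005,"rz":0.6},
    {"x":0.041,"y":0.0696,"z":-0.005,"rz":0.6},
    {"x":0.041,"y":0.0696,"z":-0.005,"rz":0.6},
    {"x":0.041,"y":0.0696,"z":-0.005,"rz":0.6},
    {"x":0.041,"y":0.0696,"z":-0.005,"rz":0.6},
    {"x":0.041,"y":0.0696,"z":-0.005,"rz":0.6},
    {"x":0.041,"y":0.0696,"z":-0.005,"rz":0.6},
    {"x":0.041,"y":0.0696,"z":-0.005,"rz":0.6},
    {}
  ]
}}

```text
$.targets[0]: bad value
```

Run:
```python
from m import *
s=status.read_state(); R=s["tool_rot"]; print(s["clock"],s["tcp_pos"],np.degrees(np.arctan2(R[1][0],R[0][0])),s["joints"],s["finger_gap"])
I=[]
for k,roi in(("top",(255,345,180,280)),("side",(245,355,140,260))):
    u0,u1,v0,v1=roi; im=cv2.resize(C[k]["img"][v0:v1,u0:u1],None,fx=4,fy=4,interpolation=cv2.INTER_CUBIC)[:480]; im=cv2.copyMakeBorder(im,0,480-im.shape[0],0,0,cv2.BORDER_CONSTANT); I.append(im)
cv2.imwrite("pics/m3.png",np.hstack(I))
```

```text
2.9 [ 0.1818762  -0.49245433  0.24228134] 20.270482567261052 [-6.97301942e+01  1.36478767e+01 -7.72710522e-01  7.55842206e+01
  1.23207097e-03  8.99993232e+01] 1.0005434913648037
```

View pics/m3.png

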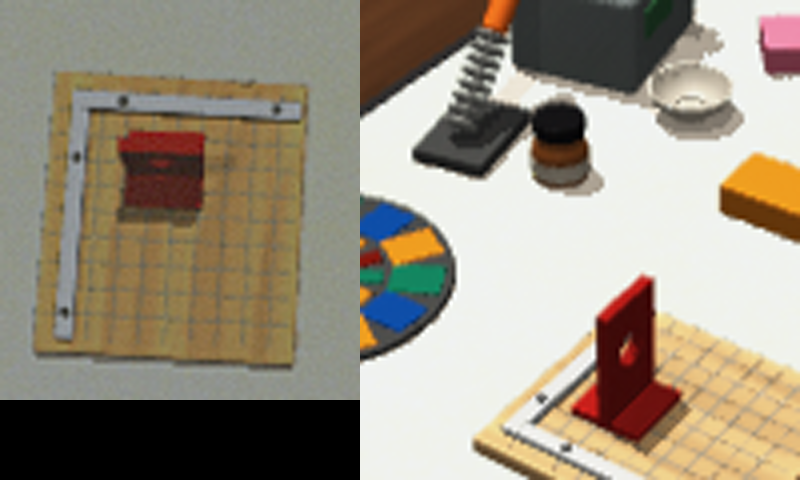

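The call was refused, so nothing moved; each row seems to need all six keys. The picture shows the scene unchanged, with the bracket's top edge at about (118–203,132) in the left panel.

Emit:
{"api": "servo_tool", "payload": {
  "hand": 0.2,
  "newtons": 60,
  "targets": [
    {"x":0.041,"y":0.0696,"z":-0.005,"rx":0,"ry":0,"rz":0.6},
    {"x":0.041,"y":0.0696,"z":-0.005,"rx":0,"ry":0,"rz":0.6},
    {"x":0.041,"y":0.0696,"z":-0.005,"rx":0,"ry":0,"rz":0.6},
    {"x":0.041,"y":0.0696,"z":-0.005,"rx":0,"ry":0,"rz":0.6},
    {"x":0.041,"y":0.0696,"z":-0.005,"rx":0,"ry":0,"rz":0.6},
    {"x":0.041,"y":0.0696,"z":-0.005,"rx":0,"ry":0,"rz":0.6},
    {"x":0.041,"y":0.0696,"z":-0.005,"rx":0,"ry":0,"rz":0.6},
    {"x":0.041,"y":0.0696,"z":-0.005,"rx":0,"ry":0,"rz":0.6},
    {"x":0.041,"y":0.0696,"z":-0.005,"rx":0,"ry":0,"rz":0.6},
    {"x":0.041,"y":0.0696,"z":-0.005,"rx":0,"ry":0,"rz":0.6}
  ]
}}

```text
clock: 3.9
tcp_pos: [0.3464, -0.2129, 0.2224]
tool_rot: [[0.553, 0.833, 0.0], [0.833, -0.553, -0.0], [0.0, 0.0, -1.0]]
ft_force: [0.6, -0.6, 0.5]
finger_gap: 0.596
```

Emit:
{"api": "servo_tool", "payload": {
  "targets": [
    {"x":0.041,"y":0.0696,"z":-0.005,"rx":0,"ry":0,"rz":0.6},
    {"x":0.041,"y":0.0696,"z":-0.005,"rx":0,"ry":0,"rz":0.6},
    {"x":0.041,"y":0.0696,"z":-0.005,"rx":0,"ry":0,"rz":0.6},
    {"x":0.041,"y":0.0696,"z":-0.005,"rx":0,"ry":0,"rz":0.6},
    {"x":0.041,"y":0.0696,"z":-0.005,"rx":0,"ry":0,"rz":0.6},
    {"x":0.041,"y":0.0696,"z":-0.005,"rx":0,"ry":0,"rz":0.6},
    {"x":0.041,"y":0.0696,"z":-0.005,"rx":0,"ry":0,"rz":0.6},
    {"x":0.041,"y":0.0696,"z":-0.005,"rx":0,"ry":0,"rz":0.6},
    {"x":0.041,"y":0.0696,"z":-0.005,"rx":0,"ry":0,"rz":0.6},
    {"x":0.033,"y":0.066,"z":-0.005,"rx":0,"ry":0,"rz":0.6}
  ]
}}

```text
clock: 4.9
tcp_pos: [0.5075, 0.0643, 0.2022]
tool_rot: [[-0.042, 0.999, 0.0], [0.999, 0.042, 0.0], [0.0, 0.0, -1.0]]
ft_force: [-0.2, -0.6, 0.3]
finger_gap: 0.602
```

```bash
cat > st.py <<'E'
from h import *
s=status.read_state(); R=np.array(s["tool_rot"]); print("t",round(s["clock"],2),"tcp",np.round(s["tcp_pos"],4),"yaw",round(np.degrees(np.arctan2(R[1,0],R[0,0])),2),"zax",R[:,2].round(3),"j",np.round(s["joints"],1),"F",np.round(s["ft_force"],2),"M",np.round(s["torque"],2),"gap",round(s["finger_gap"],3))
E
python3 st.py
```

```text
t 4.9 tcp [0.5075 0.0643 0.2022] yaw 92.43 zax [ 0.  0. -1.] j [ 7.2 13.3 -7.2 69.5  0.  94.8] F [-0.2  -0.62  0.26] M [ 0.   -0.03 -0.02] gap 0.602
```

Emit:
{"api": "servo_tool", "payload": {
  "targets": [
    {"x":0,"y":0,"z":-0.04,"rx":0,"ry":0,"rz":0},
    {"x":0,"y":0,"z":-0.06,"rx":0,"ry":0,"rz":0},
    {"x":0,"y":0,"z":-0.06,"rx":0,"ry":0,"rz":0},
    {"x":0,"y":0,"z":-0.05,"rx":0,"ry":0,"rz":0},
    {"x":0,"y":0,"z":-0.03,"rx":0,"ry":0,"rz":0},
    {"x":0,"y":0,"z":0,"rx":0,"ry":0,"rz":0},
    {"x":0,"y":0,"z":0,"rx":0,"ry":0,"rz":0},
    {"x":0,"y":0,"z":0,"rx":0,"ry":0,"rz":0},
    {"x":0,"y":0,"z":0,"rx":0,"ry":0,"rz":0},
    {"x":0,"y":0,"z":0,"rx":0,"ry":0,"rz":0}
  ]
}}

```text
clock: 5.9
tcp_pos: [0.5071, 0.063, 0.1069]
tool_rot: [[-0.04, 0.999, 0.001], [0.999, 0.04, 0.0], [0.0, 0.001, -1.0]]
ft_force: [-0.1, 0.3, -1.2]
finger_gap: 0.6
```

Emit:
{"api": "servo_tool", "payload": {
  "hand": -1,
  "newtons": 60,
  "targets": [
    {"x":0,"y":0,"z":0,"rx":0,"ry":0,"rz":0},
    {"x":0,"y":0,"z":0,"rx":0,"ry":0,"rz":0},
    {"x":0,"y":0,"z":0,"rx":0,"ry":0,"rz":0},
    {"x":0,"y":0,"z":0,"rx":0,"ry":0,"rz":0},
    {"x":0,"y":0,"z":0,"rx":0,"ry":0,"rz":0},
    {"x":0,"y":0,"z":0,"rx":0,"ry":0,"rz":0},
    {"x":0,"y":0,"z":0,"rx":0,"ry":0,"rz":0},
    {"x":0,"y":0,"z":0,"rx":0,"ry":0,"rz":0},
    {"x":0,"y":0,"z":0,"rx":0,"ry":0,"rz":0},
    {"x":0,"y":0,"z":0,"rx":0,"ry":0,"rz":0}
  ]
}}

```text
clock: 6.9
tcp_pos: [0.5066, 0.0629, 0.1062]
tool_rot: [[-0.04, 0.999, -0.0], [0.999, 0.04, -0.0], [-0.0, -0.0, -1.0]]
ft_force: [0.7, 0.0, -1.5]
finger_gap: 0.099
```

```bash
python3 st.py
```

```text
t 6.9 tcp [0.5066 0.0629 0.1062] yaw 92.27 zax [-0. -0. -1.] j [  7.1  17.1 -17.   55.9   0.   94.8] F [ 0.75  0.03 -1.5 ] M [-0.02 -0.05  0.01] gap 0.099
```

Emit:
{"api": "servo_tool", "payload": {
  "targets": [
    {"x":0,"y":0,"z":0.04,"rx":0,"ry":0,"rz":0},
    {"x":0,"y":0,"z":0.08,"rx":0,"ry":0,"rz":0},
    {"x":0,"y":0,"z":0.08,"rx":0,"ry":0,"rz":0},
    {"x":-0.04,"y":0.06,"z":0.02,"rx":0,"ry":0,"rz":0.5},
    {"x":-0.04,"y":0.1,"z":0,"rx":0,"ry":0,"rz":0.6},
    {"x":-0.05,"y":0.1,"z":0,"rx":0,"ry":0,"rz":0.6},
    {"x":-0.05,"y":0.1,"z":0,"rx":0,"ry":0,"rz":0.6},
    {"x":-0.04,"y":0.1,"z":0,"rx":0,"ry":0,"rz":0.6},
    {"x":-0.02,"y":0.1,"z":0,"rx":0,"ry":0,"rz":0.55},
    {"x":-0.01,"y":0.05,"z":0,"rx":0,"ry":0,"rz":0}
  ]
}}

```text
clock: 7.9
tcp_pos: [0.4057, 0.3097, 0.1944]
tool_rot: [[-0.394, 0.919, 0.0], [0.919, 0.394, 0.001], [0.001, 0.001, -1.0]]
ft_force: [0.5, -1.9, -3.2]
finger_gap: 0.098
```

```bash
cat > v.py <<'E'
from m import *
import st
s=st.s; t=np.array(s["tcp_pos"]); yaw=np.arctan2(st.R[1,0],st.R[0,0])-np.pi/2
base=t[2]-.031-.060
br=[box(-.03,.03,-.03,.03,base,base+.008),box(-.005,.005,-.03,.03,base,base+.105)]
a=np.linspace(0,2*np.pi,17); eye=np.c_[0*a,.014*np.cos(a),base+.06+.014*np.sin(a)]
import sys
I=[]
for k in("top","side"):
    m=mask(k,"bracket",[*t[:2],base+.06],C[k])
    if m is not None: x,f=fit([(C[k],m)],br,(t[0],t[1],yaw)); print(k,m.sum(),x[:2].round(4),np.degrees(x[2]).round(1),round(f,3))
    u=proj(C[k],[(t[0]+.478)/2,(t[1]+.337)/2,.12])[0].astype(int); u0,v0=u-[48,60]; S=4
    im=cv2.resize(C[k]["img"][v0:v0+120,u0:u0+97],None,fx=S,fy=S,interpolation=cv2.INTER_CUBIC)
    P=place(eye,(t[0],t[1],yaw)); cv2.polylines(im,[np.round((proj(C[k],P)-[u0,v0]+.5)*S).astype(int)],False,(0,255,0),1)
    peg=np.array([[0.478+.92*d,.337+.39*d,.115] for d in(-.042,.048)]); cv2.polylines(im,[np.round((proj(C[k],peg)-[u0,v0]+.5)*S).astype(int)],False,(255,255,0),1)
    I.append(im)
cv2.imwrite("pics/%s.png"%sys.argv[1],np.hstack(I))
E
python3 v.py p4
```

```text
t 8.0 tcp [0.4059 0.3093 0.194 ] yaw 113.17 zax [-0.  0. -1.] j [ 37.3  13.4  -8.3  68.3   0.  104.1] F [-0.43 -0.62 -3.11] M [0.01 0.03 0.01] gap 0.105
top 338.0 [0.4038 0.3022] 49.1 0.717
side 627.0 [0.4073 0.3125] 28.2 0.334
```

View pics/p4.png

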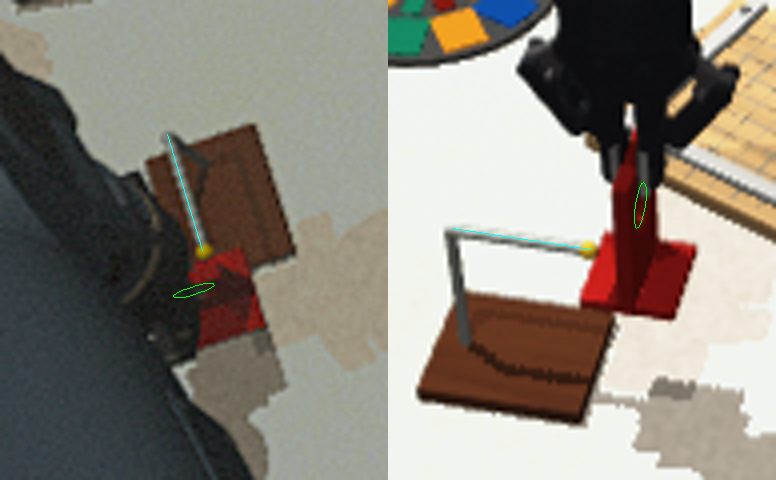

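Run:
```python
from h import *
import st
C={n:imaging.camera(n) for n in("top","side")}
t=np.array(st.s["tcp_pos"]); yaw=np.arctan2(st.R[1,0],st.R[0,0])-np.pi/2; base=t[2]-.091
# red mask, foot corner estimates: fit foot+plate lower part
for k in C:
    h=cv2.cvtColor(C[k]["img"],cv2.COLOR_BGR2HSV); m=(((h[...,0]<8)|(h[...,0]>170))&(h[...,1]>150)&(h[...,2]>50)).astype(np.uint8)
    u=proj(C[k],[*t[:2],base])[0]; W=np.zeros_like(m); W[int(u[1])-45:int(u[1])+45,int(u[0])-35:int(u[0])+40]=1; m*=W
    n,l,s,c=cv2.connectedComponentsWithStats(m); i=1+s[1:,4].argmax(); m=(l==i)
    print(k,s[i])
    uv=np.argwhere(m)[:,::-1]
    if k=="side":
        top=uv[:,1].min()
        for z0 in(.0,):
            b=[box(-.03,.03,-.03,.03,base,base+.008),box(-.005,.005,-.03,.03,base,base+.062)]
            M=m.astype(float); cut=int(proj(C[k],[*t[:2],base+.05])[0][1]); M[:cut]=0
            def cost(p):
                q=sum(0 for _ in p); S=sil(C[k],[B+[0,0,p[3]] for B in b],p[:3]); S[:cut]=0; return np.abs(S-M).sum()/M.sum()
            best=min((minimize(cost,[t[0]+a,t[1]+bb,yaw,0],method="Nelder-Mead",options=dict(initial_simplex=np.array([[t[0]+a,t[1]+bb,yaw,0]]*5)+np.vstack([np.zeros(4),np.diag([.006,.006,.1,.006])]))) for a,bb in((0,0),(.003,-.003),(-.003,.003))),key=lambda r:r.fun)
            x=best.x; print("fit",x[:2].round(4),np.degrees(x[2]).round(1),x[3].round(4),best.fun, "offset along tool x (lateral), along bracket x:", (x[:2]-t[:2])@st.R[:2,0],(x[:2]-t[:2])@st.R[:2,1])
            print("cost nominal",[round(cost([t[0]+d*st.R[0,0],t[1]+d*st.R[1,0],yaw,0]),3) for d in(-.006,-.004,-.002,0,.002,.004,.006)])
            print("cost z",[round(cost([t[0],t[1],yaw,d]),3) for d in(-.006,-.003,0,.003,.006)])
```

```text
t 8.1 tcp [0.4064 0.3069 0.1941] yaw 113.03 zax [-0.    -0.001 -1.   ] j [ 37.1  13.4  -8.4  68.3  -0.  104. ] F [ 0.   -0.32 -2.05] M [-0.07  0.02 -0.05] gap 0.101
top [203 245  17  14 126]
side [273 248  29  46 600]
fit [0.4117 0.3051] 24.9 -0.0028 0.18632963225450824 offset along tool x (lateral), along bracket x: -0.0037161573488948777 0.004240110521168499
cost nominal [np.float64(0.28), np.float64(0.242), np.float64(0.213), np.float64(0.219), np.float64(0.233), np.float64(0.248), np.float64(0.265)]
cost z [np.float64(0.279), np.float64(0.241), np.float64(0.219), np.float64(0.221), np.float64(0.268)]
```

Emit:
{"api": "servo_tool", "payload": {
  "targets": [
    {"x":0,"y":0,"z":-0.04,"rx":0,"ry":0,"rz":0},
    {"x":0,"y":0,"z":-0.04,"rx":0,"ry":0,"rz":0},
    {"x":0,"y":0,"z":-0.04,"rx":0,"ry":0,"rz":0},
    {"x":0,"y":0,"z":0,"rx":0,"ry":0,"rz":0},
    {"x":0.02,"y":0.0085,"z":0,"rx":0,"ry":0,"rz":0},
    {"x":0.025,"y":0.0105,"z":0,"rx":0,"ry":0,"rz":0},
    {"x":0.025,"y":0.0105,"z":0,"rx":0,"ry":0,"rz":0},
    {"x":0.025,"y":0.0105,"z":0,"rx":0,"ry":0,"rz":0},
    {"x":0,"y":0,"z":0,"rx":0,"ry":0,"rz":0},
    {"x":0,"y":0,"z":0,"rx":0,"ry":0,"rz":0}
  ]
}}

```text
clock: 9.2
tcp_pos: [0.4448, 0.3229, 0.146]
tool_rot: [[-0.39, 0.921, -0.001], [0.921, 0.39, -0.0], [-0.0, -0.001, -1.0]]
ft_force: [-0.1, -1.2, -2.9]
finger_gap: 0.103
```

```bash
python3 v.py p5
```

```text
t 9.3 tcp [0.4443 0.3227 0.1461] yaw 112.97 zax [-0.001 -0.    -1.   ] j [ 36.   18.8  -8.   63.3   0.  103. ] F [-1.1   0.03 -2.76] M [ 0.02 -0.04 -0.04] gap 0.105
top 303.0 [0.4435 0.3141] 49.3 0.777
side 619.0 [0.4449 0.3255] 27.3 0.313
```

View pics/p5.png

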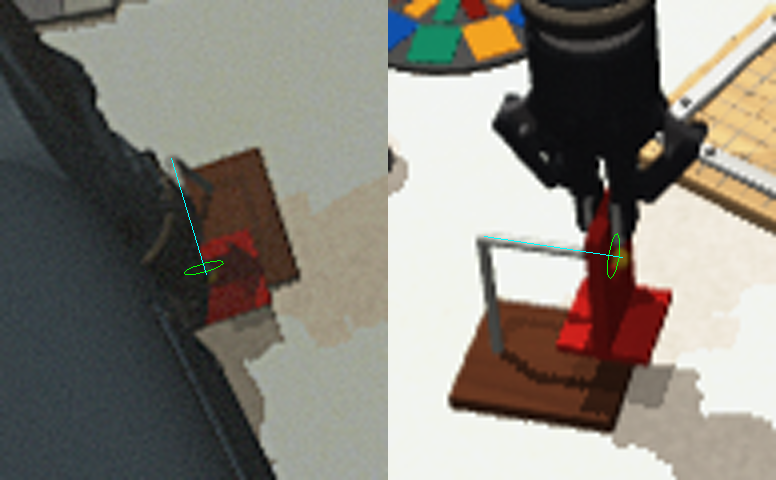

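The ball shows at (622,257) through the eye, and the peg enters the plate at (590,253) with no contact force. I slide on to the middle and lower it.

Emit:
{"api": "servo_tool", "payload": {
  "targets": [
    {"x":0.021,"y":0.009,"z":0,"rx":0,"ry":0,"rz":0},
    {"x":0.021,"y":0.009,"z":0,"rx":0,"ry":0,"rz":0},
    {"x":0.021,"y":0.009,"z":0,"rx":0,"ry":0,"rz":0},
    {"x":0.021,"y":0.009,"z":0,"rx":0,"ry":0,"rz":0},
    {"x":0,"y":0,"z":0,"rx":0,"ry":0,"rz":0},
    {"x":0,"y":0,"z":-0.006,"rx":0,"ry":0,"rz":0},
    {"x":0,"y":0,"z":-0.006,"rx":0,"ry":0,"rz":0},
    {"x":0,"y":0,"z":-0.006,"rx":0,"ry":0,"rz":0},
    {"x":0,"y":0,"z":0,"rx":0,"ry":0,"rz":0},
    {"x":0,"y":0,"z":0,"rx":0,"ry":0,"rz":0}
  ]
}}

```text
clock: 10.4
tcp_pos: [0.4781, 0.3372, 0.1391]
tool_rot: [[-0.39, 0.921, -0.0], [0.921, 0.39, -0.0], [-0.0, -0.0, -1.0]]
ft_force: [0.3, 0.3, -2.0]
finger_gap: 0.1
```

Emit:
{"api": "servo_tool", "payload": {
  "targets": [
    {"x":0,"y":0,"z":-0.0025,"rx":0,"ry":0,"rz":0},
    {"x":0,"y":0,"z":-0.0025,"rx":0,"ry":0,"rz":0},
    {"x":0,"y":0,"z":-0.0025,"rx":0,"ry":0,"rz":0},
    {"x":0,"y":0,"z":0,"rx":0,"ry":0,"rz":0},
    {"x":0,"y":0,"z":0,"rx":0,"ry":0,"rz":0},
    {"x":0,"y":0,"z":0,"rx":0,"ry":0,"rz":0},
    {"x":0,"y":0,"z":0,"rx":0,"ry":0,"rz":0},
    {"x":0,"y":0,"z":0,"rx":0,"ry":0,"rz":0},
    {"x":0,"y":0,"z":0,"rx":0,"ry":0,"rz":0},
    {"x":0,"y":0,"z":0,"rx":0,"ry":0,"rz":0}
  ]
}}

```text
clock: 11.4
tcp_pos: [0.4783, 0.3373, 0.1361]
tool_rot: [[-0.39, 0.921, -0.0], [0.921, 0.39, -0.0], [0.0, -0.0, -1.0]]
ft_force: [0.6, 0.2, -2.9]
finger_gap: 0.101
```

Emit:
{"api": "servo_tool", "payload": {
  "targets": [
    {"x":0,"y":0,"z":-0.0025,"rx":0,"ry":0,"rz":0},
    {"x":0,"y":0,"z":0,"rx":0,"ry":0,"rz":0},
    {"x":0,"y":0,"z":-0.0025,"rx":0,"ry":0,"rz":0},
    {"x":0,"y":0,"z":0,"rx":0,"ry":0,"rz":0},
    {"x":0,"y":0,"z":0,"rx":0,"ry":0,"rz":0},
    {"x":0,"y":0,"z":0,"rx":0,"ry":0,"rz":0},
    {"x":0,"y":0,"z":0,"rx":0,"ry":0,"rz":0},
    {"x":0,"y":0,"z":0,"rx":0,"ry":0,"rz":0},
    {"x":0,"y":0,"z":0,"rx":0,"ry":0,"rz":0},
    {"x":0,"y":0,"z":0,"rx":0,"ry":0,"rz":0}
  ]
}}

```text
clock: 12.4
tcp_pos: [0.4784, 0.3374, 0.1355]
tool_rot: [[-0.39, 0.921, 0.001], [0.921, 0.39, 0.001], [0.0, 0.001, -1.0]]
ft_force: [-2.9, -2.5, 12.1]
finger_gap: 0.102
```

Contact with the peg: Fz rose to +12 N. I ease up 1.6 mm and open.

Emit:
{"api": "servo_tool", "payload": {
  "targets": [
    {"x":0,"y":0,"z":0.002,"rx":0,"ry":0,"rz":0},
    {"x":0,"y":0,"z":0.002,"rx":0,"ry":0,"rz":0},
    {"x":0,"y":0,"z":0,"rx":0,"ry":0,"rz":0},
    {"x":0,"y":0,"z":0,"rx":0,"ry":0,"rz":0},
    {"x":0,"y":0,"z":0,"rx":0,"ry":0,"rz":0},
    {"x":0,"y":0,"z":0,"rx":0,"ry":0,"rz":0},
    {"x":0,"y":0,"z":0,"rx":0,"ry":0,"rz":0},
    {"x":0,"y":0,"z":0,"rx":0,"ry":0,"rz":0},
    {"x":0,"y":0,"z":0,"rx":0,"ry":0,"rz":0},
    {"x":0,"y":0,"z":0,"rx":0,"ry":0,"rz":0}
  ]
}}

```text
clock: 13.4
tcp_pos: [0.4783, 0.3373, 0.1357]
tool_rot: [[-0.39, 0.921, 0.0], [0.921, 0.39, 0.0], [0.0, 0.0, -1.0]]
ft_force: [-0.6, -1.6, 3.6]
finger_gap: 0.103
```

Emit:
{"api": "servo_tool", "payload": {
  "hand": -0.5,
  "targets": [
    {"x":0,"y":0,"z":0,"rx":0,"ry":0,"rz":0},
    {"x":0,"y":0,"z":0,"rx":0,"ry":0,"rz":0},
    {"x":0,"y":0,"z":0,"rx":0,"ry":0,"rz":0},
    {"x":0,"y":0,"z":0,"rx":0,"ry":0,"rz":0},
    {"x":0,"y":0,"z":0,"rx":0,"ry":0,"rz":0},
    {"x":0,"y":0,"z":0.005,"rx":0,"ry":0,"rz":0},
    {"x":0,"y":0,"z":0.01,"rx":0,"ry":0,"rz":0},
    {"x":0,"y":0,"z":0.02,"rx":0,"ry":0,"rz":0},
    {"x":0,"y":0,"z":0.03,"rx":0,"ry":0,"rz":0},
    {"x":0,"y":0,"z":0.04,"rx":0,"ry":0,"rz":0}
  ]
}}

```text
clock: 14.4
tcp_pos: [0.4782, 0.3372, 0.1786]
tool_rot: [[-0.39, 0.921, -0.0], [0.921, 0.39, -0.0], [-0.0, -0.0, -1.0]]
ft_force: [0.5, 0.3, 0.3]
finger_gap: 0.252
```

```bash
python3 v.py p6
```

```text
t 14.5 tcp [0.4794 0.3381 0.1806] yaw 112.97 zax [ 0.003  0.002 -1.   ] j [ 35.2  21.    0.6  69.4   0.  102.2] F [ 0.14 -0.71 -0.99] M [ 0.05 -0.03 -0.01] gap 0.247
top 298.0 [0.4722 0.3179] 16.2 0.925
side 682.0 [0.4503 0.3667] 30.4 0.266
```

View pics/p6.png

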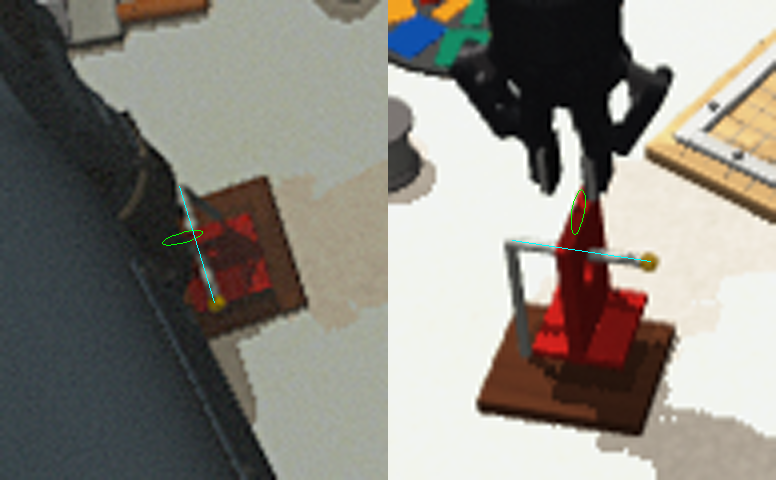

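The bracket hangs on the peg: the peg enters at (565,248), the ball is free at (650,262), and the fingers are clear above it. Now to the blue slab.

Emit:
{"api": "servo_tool", "payload": {
  "hand": 1,
  "targets": [
    {"x":0,"y":0,"z":0.08,"rx":0,"ry":0,"rz":0},
    {"x":0,"y":0,"z":0.08,"rx":0,"ry":0,"rz":0},
    {"x":0.005,"y":-0.105,"z":0,"rx":0,"ry":0,"rz":0.62},
    {"x":0.005,"y":-0.105,"z":0,"rx":0,"ry":0,"rz":0.62},
    {"x":0.005,"y":-0.105,"z":0,"rx":0,"ry":0,"rz":0.62},
    {"x":0.005,"y":-0.105,"z":0,"rx":0,"ry":0,"rz":0.62},
    {"x":0.005,"y":-0.105,"z":0,"rx":0,"ry":0,"rz":0.62},
    {"x":0.005,"y":-0.105,"z":0,"rx":0,"ry":0,"rz":0.62},
    {"x":0.005,"y":-0.105,"z":0,"rx":0,"ry":0,"rz":0.62},
    {"x":0.005,"y":-0.105,"z":0,"rx":0,"ry":0,"rz":0.62}
  ]
}}

```text
clock: 15.6
tcp_pos: [0.4938, -0.0004, 0.2412]
tool_rot: [[-0.798, 0.603, -0.001], [0.603, 0.798, -0.0], [0.0, -0.0, -1.0]]
ft_force: [0.9, 0.5, 0.6]
finger_gap: 0.998
```

Run:
```python
import st
from m import *
Q=[]
for k in C:
  for n in("blue_glass",):
    m=mask(k,n,[.513,-.408,.03],C[k]); 
    if m is not None: Q.append((C[k],m)); x,f=fit(Q[-1:],[box(-.045,.045,-.03,.03,0,.03)],(.515,-.415,0)); print(k,m.sum(),x.round(4),f)
print(fit(Q,[box(-.045,.045,-.03,.03,0,.03)],(.515,-.415,0)))
for k in C: # top-face corners
    h=cv2.cvtColor(C[k]["img"],cv2.COLOR_BGR2HSV); 
x=(.517,-.416,0)
I=[]
for k,(u0,v0) in(("top",(420,195)),("side",(350,140))):
    S=6; im=cv2.resize(C[k]["img"][v0:v0+66,u0:u0+66],None,fx=S,fy=S,interpolation=cv2.INTER_CUBIC)
    q=box(-.045,.045,-.03,.03,.03,.03)[[0,2,6,4,0]]
    cv2.polylines(im,[np.round((proj(C[k],place(q,x))-[u0,v0]+.5)*S).astype(int)],False,(0,255,0),1); I.append(im)
cv2.imwrite("pics/p7.png",np.hstack(I))
```

```text
t 15.6 tcp [ 4.938e-01 -4.000e-04  2.412e-01] yaw 142.89 zax [-0.001 -0.    -1.   ] j [-0.  10.6 -4.9 74.5 -0.  37.1] F [0.93 0.5  0.62] M [-0.06 -0.07  0.02] gap 0.998
top 641.0 [ 0.517  -0.419  -0.0751] 0.15211526108103146
side 411.0 [ 0.5154 -0.4135  0.129 ] 0.20089690377367495
(array([ 0.51763205, -0.41778905, -0.05256003]), np.float64(0.18473003983849062))
```

View pics/p7.png

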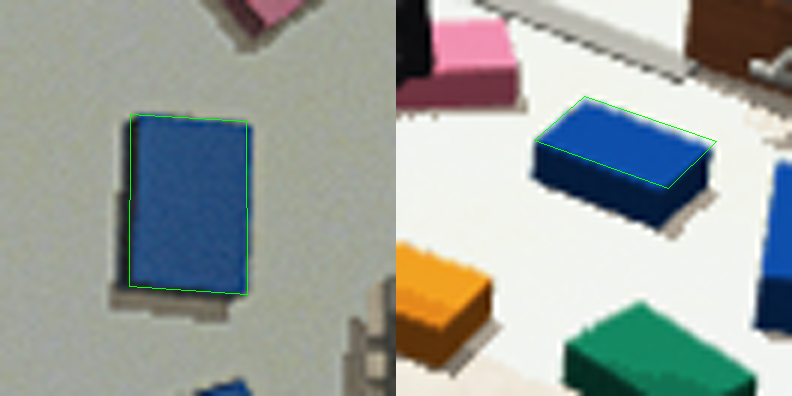

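Top panel: the slab's top face has corners at (137,115), (250,122), (244,295), (130,290), within about 2 mm of my outline and turned about −2°. I go above it.

Emit:
{"api": "servo_tool", "payload": {
  "targets": [
    {"x":0.006,"y":-0.1045,"z":0,"rx":0,"ry":0,"rz":0.585},
    {"x":0.006,"y":-0.1045,"z":0,"rx":0,"ry":0,"rz":0.585},
    {"x":0.006,"y":-0.1045,"z":0,"rx":0,"ry":0,"rz":0.585},
    {"x":0.006,"y":-0.1045,"z":0,"rx":0,"ry":0,"rz":0.585},
    {"x":0.006,"y":-0.1045,"z":0,"rx":0,"ry":0,"rz":0.585},
    {"x":0.006,"y":-0.1045,"z":-0.06,"rx":0,"ry":0,"rz":0.585},
    {"x":0.006,"y":-0.1045,"z":-0.06,"rx":0,"ry":0,"rz":0.585},
    {"x":0.006,"y":-0.1045,"z":-0.06,"rx":0,"ry":0,"rz":0.585},
    {"x":0.006,"y":-0.1045,"z":-0.06,"rx":0,"ry":0,"rz":0.585},
    {"x":0.005,"y":-0.1045,"z":-0.06,"rx":0,"ry":0,"rz":0.585}
  ]
}}

```text
clock: 16.8
tcp_pos: [0.5188, -0.4168, 0.1202]
tool_rot: [[-0.999, 0.034, -0.0], [0.034, 0.999, 0.0], [0.0, 0.0, -1.0]]
ft_force: [0.6, -0.0, 0.2]
finger_gap: 1.001
```

```bash
python3 st.py
python3 - <<'E'
from plant import imaging
for k in("top","side"):
    imaging.camera(k)
    print(k,[(round(d["conf"],2),[round(float(v),3) for v in d["position"]]) for d in imaging.look_for(k,"blue_glass")])
E
python3 st.py
```

```text
t 16.8 tcp [ 0.5188 -0.4168  0.1202] yaw 178.05 zax [-0.  0. -1.] j [-38.8  30.6   7.5  66.9   0.  -36.8] F [ 0.63 -0.01  0.16] M [ 0.07 -0.03  0.05] gap 1.001
top [(0.77, [0.662, -0.449, 0.03]), (0.69, [0.505, -0.407, 0.03]), (0.52, [0.493, 0.33, 0.012]), (0.48, [0.379, -0.34, 0.036])]
side [(0.84, [0.66, -0.441, 0.032]), (0.83, [0.515, -0.403, 0.034]), (0.21, [0.472, 0.344, 0.066])]
t 17.0 tcp [ 0.518  -0.4158  0.12  ] yaw 177.78 zax [-0.002  0.002 -1.   ] j [-38.8  30.6   7.4  67.    0.  -36.5] F [0.46 0.06 0.21] M [ 0.09 -0.03 -0.06] gap 1.001
```

Emit:
{"api": "servo_tool", "payload": {
  "targets": [
    {"x":0,"y":0,"z":-0.06,"rx":0,"ry":0,"rz":0},
    {"x":0,"y":0,"z":-0.07,"rx":0,"ry":0,"rz":0},
    {"x":0,"y":0,"z":-0.06,"rx":0,"ry":0,"rz":0},
    {"x":0,"y":0,"z":-0.04,"rx":0,"ry":0,"rz":0},
    {"x":0,"y":0,"z":-0.0325,"rx":0,"ry":0,"rz":0},
    {"x":0,"y":0,"z":0,"rx":0,"ry":0,"rz":0},
    {"x":0,"y":0,"z":0,"rx":0,"ry":0,"rz":0},
    {"x":0,"y":0,"z":0,"rx":0,"ry":0,"rz":0},
    {"x":0,"y":0,"z":0,"rx":0,"ry":0,"rz":0},
    {"x":0,"y":0,"z":0,"rx":0,"ry":0,"rz":0}
  ]
}}

```text
clock: 18.0
tcp_pos: [0.5182, -0.4169, 0.0174]
tool_rot: [[-0.999, 0.038, 0.001], [0.038, 0.999, -0.001], [-0.001, -0.001, -1.0]]
ft_force: [-0.0, -0.4, -0.4]
finger_gap: 0.999
```

Emit:
{"api": "servo_tool", "payload": {
  "hand": -1,
  "newtons": 80,
  "targets": [
    {"x":0,"y":0,"z":0,"rx":0,"ry":0,"rz":0},
    {"x":0,"y":0,"z":0,"rx":0,"ry":0,"rz":0},
    {"x":0,"y":0,"z":0,"rx":0,"ry":0,"rz":0},
    {"x":0,"y":0,"z":0,"rx":0,"ry":0,"rz":0},
    {"x":0,"y":0,"z":0,"rx":0,"ry":0,"rz":0},
    {"x":0,"y":0,"z":0,"rx":0,"ry":0,"rz":0},
    {"x":0,"y":0,"z":0,"rx":0,"ry":0,"rz":0},
    {"x":0,"y":0,"z":0,"rx":0,"ry":0,"rz":0},
    {"x":0,"y":0,"z":0,"rx":0,"ry":0,"rz":0},
    {"x":0,"y":0,"z":0,"rx":0,"ry":0,"rz":0}
  ]
}}

```text
clock: 19.0
tcp_pos: [0.5181, -0.4171, 0.0175]
tool_rot: [[-0.999, 0.038, 0.001], [0.038, 0.999, -0.001], [-0.001, -0.001, -1.0]]
ft_force: [-1.3, -0.0, 6.3]
finger_gap: 0.686
```

```bash
python3 st.py
```

```text
t 19.0 tcp [ 0.5181 -0.4171  0.0175] yaw 177.82 zax [ 0.001 -0.001 -1.   ] j [-38.8  35.1  -0.8  54.1  -0.  -36.7] F [-1.34 -0.02  6.31] M [0.12 0.22 0.06] gap 0.686
```

Emit:
{"api": "servo_tool", "payload": {
  "targets": [
    {"x":0,"y":0,"z":0.03,"rx":0,"ry":0,"rz":0},
    {"x":0,"y":0,"z":0.07,"rx":0,"ry":0,"rz":0},
    {"x":0,"y":0,"z":0.1,"rx":0,"ry":0,"rz":0},
    {"x":0,"y":0.03,"z":0.1,"rx":0,"ry":0,"rz":0},
    {"x":-0.005,"y":0.1,"z":0,"rx":0,"ry":0,"rz":0.04},
    {"x":-0.005,"y":0.1,"z":0,"rx":0,"ry":0,"rz":0.04},
    {"x":-0.005,"y":0.1,"z":0,"rx":0,"ry":0,"rz":0.04},
    {"x":-0.005,"y":0.1,"z":0,"rx":0,"ry":0,"rz":0.04},
    {"x":-0.005,"y":0.1,"z":0,"rx":0,"ry":0,"rz":0.04},
    {"x":-0.005,"y":0.1,"z":0,"rx":0,"ry":0,"rz":0.04}
  ]
}}

```text
clock: 20.0
tcp_pos: [0.5053, -0.1631, 0.137]
tool_rot: [[-1.0, 0.013, -0.0], [0.013, 1.0, 0.0], [0.0, 0.0, -1.0]]
ft_force: [0.2, 0.3, -3.2]
finger_gap: 0.684
```

Emit:
{"api": "servo_tool", "payload": {
  "targets": [
    {"x":-0.005,"y":0.1,"z":0,"rx":0,"ry":0,"rz":0.04},
    {"x":-0.005,"y":0.1,"z":0,"rx":0,"ry":0,"rz":0.04},
    {"x":-0.005,"y":0.1,"z":0,"rx":0,"ry":0,"rz":0.04},
    {"x":-0.005,"y":0.1,"z":0,"rx":0,"ry":0,"rz":0.04},
    {"x":-0.005,"y":0.1,"z":0,"rx":0,"ry":0,"rz":0},
    {"x":-0.005,"y":0.1,"z":0,"rx":0,"ry":0,"rz":0},
    {"x":0,"y":0.015,"z":0,"rx":0,"ry":0,"rz":0},
    {"x":0,"y":0,"z":-0.06,"rx":0,"ry":0,"rz":0},
    {"x":0,"y":0,"z":-0.06,"rx":0,"ry":0,"rz":0},
    {"x":0,"y":0,"z":-0.06,"rx":0,"ry":0,"rz":0}
  ]
}}

```text
clock: 21.0
tcp_pos: [0.4938, 0.0812, 0.0644]
tool_rot: [[-1.0, -0.004, 0.0], [-0.004, 1.0, -0.0], [-0.0, -0.0, -1.0]]
ft_force: [-0.8, -0.5, -4.1]
finger_gap: 0.683
```

```bash
cat > w.py <<'E'
import st, sys
from m import *
t=st.s["tcp_pos"]; yaw=np.arctan2(st.R[1,0],st.R[0,0])-np.pi
jig=(.474,.056,np.radians(.3)); zb=max(.015,t[2]-.0175)
I=[]
for k,(u0,v0) in(("top",(252,185)),("side",(265,185))):
    S=4; im=cv2.resize(C[k]["img"][v0:v0+105,u0:u0+97],None,fx=S,fy=S,interpolation=cv2.INTER_CUBIC)
    D=lambda P,p,col: cv2.polylines(im,[np.round((proj(C[k],place(np.array(P,float),p))-[u0,v0]+.5)*S).astype(int)],False,col,1)
    D([[-.096,.07,.023],[.08,.07,.023],[.08,-.096,.023]],jig,(255,255,0)); 
    for z in(zb,zb+.03): D(box(-.045,.045,-.03,.03,z,z)[[0,2,6,4,0]],(t[0],t[1],yaw),(0,255,0))
    I.append(im)
cv2.imwrite("pics/%s.png"%sys.argv[1],np.hstack(I))
E
python3 w.py p8
```

```text
t 21.0 tcp [0.4938 0.0812 0.0644] yaw -179.75 zax [ 0. -0. -1.] j [  9.3  18.6 -21.9  49.4  -0.    9.1] F [-0.83 -0.51 -4.06] M [0.   0.05 0.02] gap 0.683
```

View pics/p8.png

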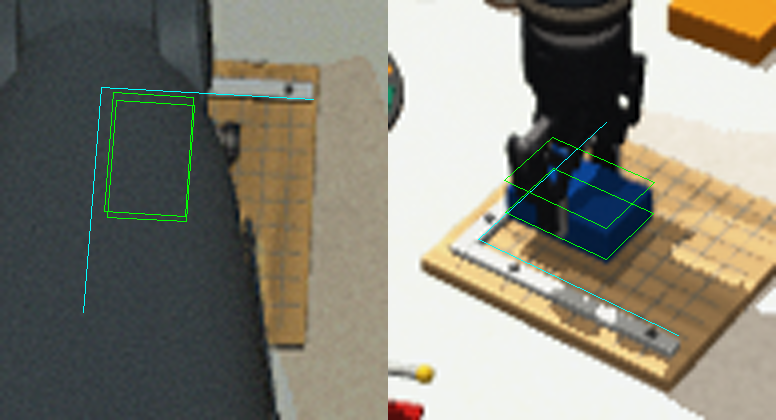

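The slab is held level, about where predicted (side panel, 505–655 × 140–260), short of both rails. I lower it onto the jig.

Emit:
{"api": "servo_tool", "payload": {
  "targets": [
    {"x":0,"y":0,"z":-0.03,"rx":0,"ry":0,"rz":0},
    {"x":0,"y":0,"z":-0.02,"rx":0,"ry":0,"rz":0},
    {"x":0,"y":0,"z":-0.015,"rx":0,"ry":0,"rz":0},
    {"x":0,"y":0,"z":-0.005,"rx":0,"ry":0,"rz":0},
    {"x":0,"y":0,"z":-0.005,"rx":0,"ry":0,"rz":0},
    {"x":0,"y":0,"z":0,"rx":0,"ry":0,"rz":0},
    {"x":0,"y":0,"z":0,"rx":0,"ry":0,"rz":0},
    {"x":0,"y":0,"z":0,"rx":0,"ry":0,"rz":0},
    {"x":0,"y":0,"z":0,"rx":0,"ry":0,"rz":0},
    {"x":0,"y":0,"z":0,"rx":0,"ry":0,"rz":0}
  ]
}}

```text
clock: 22.1
tcp_pos: [0.4939, 0.0813, 0.0348]
tool_rot: [[-1.0, -0.004, 0.0], [-0.004, 1.0, -0.0], [-0.0, -0.0, -1.0]]
ft_force: [-1.2, -1.1, -4.0]
finger_gap: 0.681
```

Emit:
{"api": "servo_tool", "payload": {
  "targets": [
    {"x":0,"y":0,"z":-0.0025,"rx":0,"ry":0,"rz":0},
    {"x":0,"y":0,"z":-0.0025,"rx":0,"ry":0,"rz":0},
    {"x":0,"y":0,"z":-0.0025,"rx":0,"ry":0,"rz":0},
    {"x":0,"y":0,"z":0,"rx":0,"ry":0,"rz":0},
    {"x":0,"y":0,"z":0,"rx":0,"ry":0,"rz":0},
    {"x":0,"y":0,"z":0,"rx":0,"ry":0,"rz":0},
    {"x":0,"y":0,"z":0,"rx":0,"ry":0,"rz":0},
    {"x":0,"y":0,"z":0,"rx":0,"ry":0,"rz":0},
    {"x":0,"y":0,"z":0,"rx":0,"ry":0,"rz":0},
    {"x":0,"y":0,"z":0,"rx":0,"ry":0,"rz":0}
  ]
}}

```text
clock: 23.1
tcp_pos: [0.4939, 0.0813, 0.0325]
tool_rot: [[-1.0, -0.004, 0.001], [-0.004, 1.0, 0.0], [-0.001, 0.0, -1.0]]
ft_force: [-3.0, -0.9, 8.7]
finger_gap: 0.686
```

Landed (Fz up about 12 N at the expected height). Sliding towards the left rail, then the far rail.

Emit:
{"api": "servo_tool", "payload": {
  "targets": [
    {"x":0,"y":0,"z":0.001,"rx":0,"ry":0,"rz":0},
    {"x":0,"y":0.01,"z":0,"rx":0,"ry":0,"rz":0},
    {"x":0,"y":0.01,"z":0,"rx":0,"ry":0,"rz":0},
    {"x":0,"y":0.005,"z":0,"rx":0,"ry":0,"rz":0},
    {"x":0.01,"y":0,"z":0,"rx":0,"ry":0,"rz":0},
    {"x":0.01,"y":0,"z":0,"rx":0,"ry":0,"rz":0},
    {"x":0.005,"y":0,"z":0,"rx":0,"ry":0,"rz":0},
    {"x":0,"y":0,"z":0,"rx":0,"ry":0,"rz":0},
    {"x":0,"y":0,"z":0,"rx":0,"ry":0,"rz":0},
    {"x":0,"y":0,"z":0,"rx":0,"ry":0,"rz":0}
  ]
}}

```text
clock: 24.1
tcp_pos: [0.5031, 0.0919, 0.0324]
tool_rot: [[-1.0, -0.005, -0.001], [-0.005, 1.0, 0.001], [0.001, 0.001, -1.0]]
ft_force: [-6.5, -1.0, 11.6]
finger_gap: 0.682
```

Emit:
{"api": "servo_tool", "payload": {
  "targets": [
    {"x":0,"y":0.0025,"z":0,"rx":0,"ry":0,"rz":0},
    {"x":0,"y":0.0025,"z":0,"rx":0,"ry":0,"rz":0},
    {"x":0,"y":0.0025,"z":0,"rx":0,"ry":0,"rz":0},
    {"x":0,"y":0.0025,"z":0,"rx":0,"ry":0,"rz":0},
    {"x":0,"y":0,"z":0,"rx":0,"ry":0,"rz":0},
    {"x":0,"y":0,"z":0,"rx":0,"ry":0,"rz":0},
    {"x":0,"y":0,"z":0,"rx":0,"ry":0,"rz":0},
    {"x":0,"y":0,"z":0,"rx":0,"ry":0,"rz":0},
    {"x":0,"y":0,"z":0,"rx":0,"ry":0,"rz":0},
    {"x":0,"y":0,"z":0,"rx":0,"ry":0,"rz":0}
  ]
}}

```text
clock: 25.1
tcp_pos: [0.5042, 0.0954, 0.0324]
tool_rot: [[-1.0, -0.004, 0.001], [-0.004, 1.0, -0.001], [-0.001, -0.001, -1.0]]
ft_force: [-2.5, -4.0, 6.7]
finger_gap: 0.685
```

```bash
python3 st.py
```

```text
t 25.1 tcp [0.5042 0.0954 0.0324] yaw -179.77 zax [ 0.001 -0.001 -1.   ] j [ 10.7  21.8 -22.7  45.5  -0.   10.5] F [-2.54 -3.99  6.67] M [-0.74  0.25 -0.02] gap 0.685
```

Emit:
{"api": "servo_tool", "payload": {
  "targets": [
    {"x":0,"y":0.0025,"z":0,"rx":0,"ry":0,"rz":0},
    {"x":0,"y":0.0025,"z":0,"rx":0,"ry":0,"rz":0},
    {"x":0,"y":0.0025,"z":0,"rx":0,"ry":0,"rz":0},
    {"x":0,"y":0,"z":0,"rx":0,"ry":0,"rz":0},
    {"x":0,"y":0,"z":0,"rx":0,"ry":0,"rz":0},
    {"x":0,"y":0,"z":0,"rx":0,"ry":0,"rz":0},
    {"x":0,"y":0,"z":0,"rx":0,"ry":0,"rz":0},
    {"x":0,"y":0,"z":0,"rx":0,"ry":0,"rz":0},
    {"x":0,"y":0,"z":0,"rx":0,"ry":0,"rz":0},
    {"x":0,"y":0,"z":0,"rx":0,"ry":0,"rz":0}
  ]
}}

```text
clock: 26.1
tcp_pos: [0.5043, 0.0965, 0.0325]
tool_rot: [[-1.0, -0.003, 0.001], [-0.003, 1.0, -0.005], [-0.001, -0.005, -1.0]]
ft_force: [-1.1, -15.4, 9.1]
finger_gap: 0.684
```

Left rail contact (Fy −15 N at y = 0.0965, expected 0.096). Now x.

Emit:
{"api": "servo_tool", "payload": {
  "targets": [
    {"x":0.0025,"y":0,"z":0,"rx":0,"ry":0,"rz":0},
    {"x":0.0025,"y":0,"z":0,"rx":0,"ry":0,"rz":0},
    {"x":0.0025,"y":0,"z":0,"rx":0,"ry":0,"rz":0},
    {"x":0.0025,"y":0,"z":0,"rx":0,"ry":0,"rz":0},
    {"x":0,"y":0,"z":0,"rx":0,"ry":0,"rz":0},
    {"x":0,"y":0,"z":0,"rx":0,"ry":0,"rz":0},
    {"x":0,"y":0,"z":0,"rx":0,"ry":0,"rz":0},
    {"x":0,"y":0,"z":0,"rx":0,"ry":0,"rz":0},
    {"x":0,"y":0,"z":0,"rx":0,"ry":0,"rz":0},
    {"x":0,"y":0,"z":0,"rx":0,"ry":0,"rz":0}
  ]
}}

```text
clock: 27.1
tcp_pos: [0.5045, 0.0965, 0.0324]
tool_rot: [[-1.0, -0.004, -0.005], [-0.004, 1.0, -0.004], [0.005, -0.004, -1.0]]
ft_force: [-14.6, -14.4, 23.2]
finger_gap: 0.682
```

Emit:
{"api": "servo_tool", "payload": {
  "targets": [
    {"x":0.0025,"y":0,"z":0,"rx":0,"ry":0,"rz":0},
    {"x":0.0025,"y":0,"z":0,"rx":0,"ry":0,"rz":0},
    {"x":0,"y":0,"z":0,"rx":0,"ry":0,"rz":0},
    {"x":0,"y":0,"z":0,"rx":0,"ry":0,"rz":0},
    {"x":0,"y":0,"z":0,"rx":0,"ry":0,"rz":0},
    {"x":0,"y":0,"z":0,"rx":0,"ry":0,"rz":0},
    {"x":0,"y":0,"z":0,"rx":0,"ry":0,"rz":0},
    {"x":0,"y":0,"z":0,"rx":0,"ry":0,"rz":0},
    {"x":0,"y":0,"z":0,"rx":0,"ry":0,"rz":0},
    {"x":0,"y":0,"z":0,"rx":0,"ry":0,"rz":0}
  ]
}}

```text
clock: 28.1
tcp_pos: [0.505, 0.0965, 0.0324]
tool_rot: [[-1.0, -0.004, -0.008], [-0.004, 1.0, -0.004], [0.008, -0.004, -1.0]]
ft_force: [-21.2, -14.1, 29.2]
finger_gap: 0.687
```

Fx builds up, but so does Fz, and x is 4 mm short of the expected 0.509. That may be rail contact or just friction. I take off the down-load and see whether it slides on.

Emit:
{"api": "servo_tool", "payload": {
  "targets": [
    {"x":0,"y":0,"z":0.0025,"rx":0,"ry":0,"rz":0},
    {"x":0,"y":0,"z":0.0025,"rx":0,"ry":0,"rz":0},
    {"x":0,"y":0,"z":0,"rx":0,"ry":0,"rz":0},
    {"x":0,"y":0,"z":0,"rx":0,"ry":0,"rz":0},
    {"x":0,"y":0,"z":0,"rx":0,"ry":0,"rz":0},
    {"x":0,"y":0,"z":0,"rx":0,"ry":0,"rz":0},
    {"x":0,"y":0,"z":0,"rx":0,"ry":0,"rz":0},
    {"x":0,"y":0,"z":0,"rx":0,"ry":0,"rz":0},
    {"x":0,"y":0,"z":0,"rx":0,"ry":0,"rz":0},
    {"x":0,"y":0,"z":0,"rx":0,"ry":0,"rz":0}
  ]
}}

```text
clock: 29.1
tcp_pos: [0.5069, 0.0965, 0.0329]
tool_rot: [[-1.0, -0.004, -0.006], [-0.004, 1.0, -0.005], [0.006, -0.005, -1.0]]
ft_force: [-6.9, -12.5, 1.2]
finger_gap: 0.683
```

Run:
```python
import st
from m import *
t=st.s["tcp_pos"]
c=C["side"]; u0,v0=275,190; S=8; im=cv2.resize(c["img"][v0:v0+75,u0:u0+95],None,fx=S,fy=S,interpolation=cv2.INTER_CUBIC)
jig=(.474,.056,np.radians(.3))
D=lambda P,p,col: cv2.polylines(im,[np.round((proj(c,place(np.array(P,float),p))-[u0,v0]+.5)*S).astype(int)],False,col,1)
D([[-.096,.07,.023],[.08,.07,.023],[.08,-.096,.023]],jig,(255,255,0))
D(box(-.01,.08,.01,.07,.045,.045)[[0,2,6,4,0]],jig,(0,255,0))
cv2.imwrite("pics/p9.png",im)
m=mask("side","blue_glass",[t[0],t[1],.03],c); print(m.sum(), np.argwhere(m).mean(0))
```

```text
t 29.1 tcp [0.5069 0.0965 0.0329] yaw -179.77 zax [-0.006 -0.005 -1.   ] j [ 10.9  22.2 -21.8  46.3  -0.2  10.7] F [ -6.92 -12.5    1.15] M [-2.42  1.39  0.5 ] gap 0.683
388.0 [244.7371134 310.9871134]
```

View pics/p9.png

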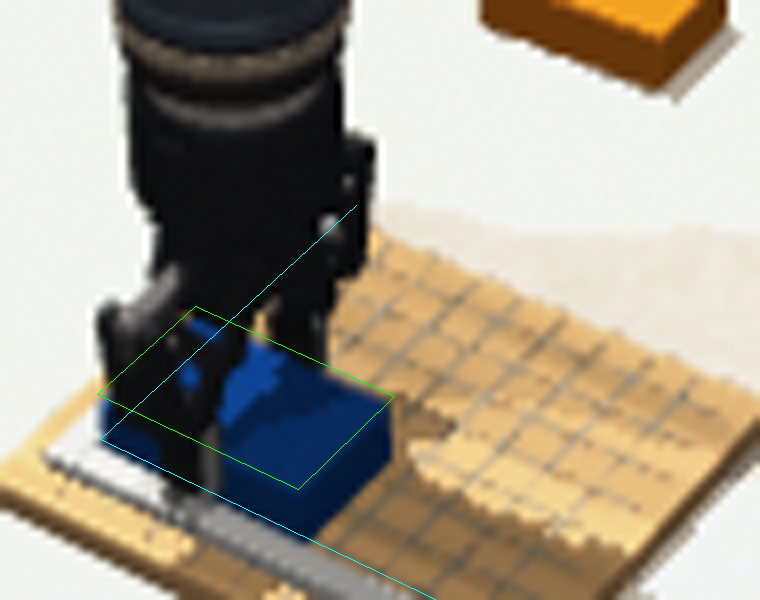

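Unloading let it slide 1.9 mm, so that was friction rather than the far rail. The side view shows the slab flat at the left rail and near the predicted outline. I continue in x.

Emit:
{"api": "servo_tool", "payload": {
  "targets": [
    {"x":0.0025,"y":0,"z":0,"rx":0,"ry":0,"rz":0},
    {"x":0.0025,"y":0,"z":0,"rx":0,"ry":0,"rz":0},
    {"x":0,"y":0,"z":0,"rx":0,"ry":0,"rz":0},
    {"x":0,"y":0,"z":0,"rx":0,"ry":0,"rz":0},
    {"x":0,"y":0,"z":0,"rx":0,"ry":0,"rz":0},
    {"x":0,"y":0,"z":0,"rx":0,"ry":0,"rz":0},
    {"x":0,"y":0,"z":0,"rx":0,"ry":0,"rz":0},
    {"x":0,"y":0,"z":0,"rx":0,"ry":0,"rz":0},
    {"x":0,"y":0,"z":0,"rx":0,"ry":0,"rz":0},
    {"x":0,"y":0,"z":0,"rx":0,"ry":0,"rz":0}
  ]
}}

```text
clock: 30.25
tcp_pos: [0.5086, 0.0965, 0.0327]
tool_rot: [[-1.0, -0.004, -0.006], [-0.004, 1.0, -0.005], [0.006, -0.005, -1.0]]
ft_force: [-8.0, -11.8, 0.2]
finger_gap: 0.683
```

Emit:
{"api": "servo_tool", "payload": {
  "targets": [
    {"x":0.0025,"y":0,"z":0,"rx":0,"ry":0,"rz":0},
    {"x":0.0025,"y":0,"z":0,"rx":0,"ry":0,"rz":0},
    {"x":0,"y":0,"z":0,"rx":0,"ry":0,"rz":0},
    {"x":0,"y":0,"z":0,"rx":0,"ry":0,"rz":0},
    {"x":0,"y":0,"z":0,"rx":0,"ry":0,"rz":0},
    {"x":0,"y":0,"z":0,"rx":0,"ry":0,"rz":0},
    {"x":0,"y":0,"z":0,"rx":0,"ry":0,"rz":0},
    {"x":0,"y":0,"z":0,"rx":0,"ry":0,"rz":0},
    {"x":0,"y":0,"z":0,"rx":0,"ry":0,"rz":0},
    {"x":0,"y":0,"z":0,"rx":0,"ry":0,"rz":0}
  ]
}}

```text
clock: 31.25
tcp_pos: [0.5088, 0.0965, 0.0327]
tool_rot: [[-1.0, -0.004, -0.009], [-0.004, 1.0, -0.004], [0.009, -0.004, -1.0]]
ft_force: [-14.2, -10.8, 8.0]
finger_gap: 0.682
```

Far rail contact: x stops at 0.5088 (expected 0.509) while Fx climbs to −14 N. The tool has yielded to a 0.5° tilt, so I correct that to keep the slab flat.

Emit:
{"api": "servo_tool", "payload": {
  "targets": [
    {"x":0,"y":0,"z":0,"rx":0.02,"ry":-0.05,"rz":0},
    {"x":0,"y":0,"z":0,"rx":0.02,"ry":-0.05,"rz":0},
    {"x":0,"y":0,"z":0,"rx":0,"ry":0,"rz":0},
    {"x":0,"y":0,"z":0,"rx":0,"ry":0,"rz":0},
    {"x":0,"y":0,"z":0,"rx":0,"ry":0,"rz":0},
    {"x":0,"y":0,"z":0,"rx":0,"ry":0,"rz":0},
    {"x":0,"y":0,"z":0,"rx":0,"ry":0,"rz":0},
    {"x":0,"y":0,"z":0,"rx":0,"ry":0,"rz":0},
    {"x":0,"y":0,"z":0,"rx":0,"ry":0,"rz":0},
    {"x":0,"y":0,"z":0,"rx":0,"ry":0,"rz":0}
  ]
}}

```text
clock: 32.25
tcp_pos: [0.5087, 0.0965, 0.0326]
tool_rot: [[-1.0, -0.004, 0.001], [-0.004, 1.0, -0.0], [-0.001, -0.0, -1.0]]
ft_force: [-14.2, -11.4, 8.8]
finger_gap: 0.683
```

```bash
python3 st.py
```

```text
t 32.25 tcp [0.5087 0.0965 0.0326] yaw -179.76 zax [ 0.001 -0.    -1.   ] j [ 10.8  22.1 -22.   45.8  -0.   10.5] F [-14.16 -11.35   8.78] M [-2.28  2.84  0.53] gap 0.683
```

Emit:
{"api": "servo_tool", "payload": {
  "targets": [
    {"x":0.0025,"y":0.0015,"z":0,"rx":0,"ry":-0.02,"rz":0},
    {"x":0.0025,"y":0.0015,"z":0,"rx":0,"ry":-0.02,"rz":0},
    {"x":0.0025,"y":0,"z":0,"rx":0,"ry":-0.02,"rz":0},
    {"x":0,"y":0,"z":0,"rx":0,"ry":0,"rz":0},
    {"x":0,"y":0,"z":0,"rx":0,"ry":0,"rz":0},
    {"x":0,"y":0,"z":0,"rx":0,"ry":0,"rz":0},
    {"x":0,"y":0,"z":0,"rx":0,"ry":0,"rz":0},
    {"x":0,"y":0,"z":0,"rx":0,"ry":0,"rz":0},
    {"x":0,"y":0,"z":0,"rx":0,"ry":0,"rz":0},
    {"x":0,"y":0,"z":0,"rx":0,"ry":0,"rz":0}
  ]
}}

```text
clock: 33.25
tcp_pos: [0.5087, 0.0965, 0.0324]
tool_rot: [[-1.0, -0.004, 0.003], [-0.004, 1.0, -0.002], [-0.003, -0.002, -1.0]]
ft_force: [-24.4, -15.8, 19.3]
finger_gap: 0.68
```

```bash
python3 st.py
```

```text
t 33.25 tcp [0.5087 0.0965 0.0324] yaw -179.78 zax [ 0.003 -0.002 -1.   ] j [ 10.8  22.1 -22.1  45.7  -0.2  10.6] F [-24.44 -15.76  19.34] M [-3.15  4.9   0.61] gap 0.68
```

Emit:
{"api": "servo_tool", "payload": {
  "targets": [
    {"x":0,"y":0.002,"z":0.002,"rx":0.01,"ry":0.015,"rz":0},
    {"x":0,"y":0.002,"z":0,"rx":0.01,"ry":0.01,"rz":0},
    {"x":0,"y":0,"z":0,"rx":0,"ry":0,"rz":0},
    {"x":0,"y":0,"z":0,"rx":0,"ry":0,"rz":0},
    {"x":0,"y":0,"z":0,"rx":0,"ry":0,"rz":0},
    {"x":0,"y":0,"z":0,"rx":0,"ry":0,"rz":0},
    {"x":0,"y":0,"z":0,"rx":0,"ry":0,"rz":0},
    {"x":0,"y":0,"z":0,"rx":0,"ry":0,"rz":0},
    {"x":0,"y":0,"z":0,"rx":0,"ry":0,"rz":0},
    {"x":0,"y":0,"z":0,"rx":0,"ry":0,"rz":0}
  ]
}}

```text
clock: 34.25
tcp_pos: [0.5087, 0.0966, 0.0325]
tool_rot: [[-1.0, -0.003, -0.0], [-0.003, 1.0, -0.004], [0.0, -0.004, -1.0]]
ft_force: [-21.1, -24.0, 10.2]
finger_gap: 0.679
```

Run:
```python
import st
from m import *
c=C["side"]; I=[]
for u0,v0 in((275,195),(235,255)):
    S=6; I.append(cv2.resize(c["img"][v0:v0+75,u0:u0+66],None,fx=S,fy=S,interpolation=cv2.INTER_CUBIC))
cv2.imwrite("pics/p10.png",np.hstack(I))
```

```text
t 34.25 tcp [0.5087 0.0966 0.0325] yaw -179.82 zax [-0.    -0.004 -1.   ] j [ 10.9  22.2 -21.9  45.9  -0.2  10.7] F [-21.14 -23.95  10.23] M [-4.76  4.2   0.86] gap 0.679
```

View pics/p10.png

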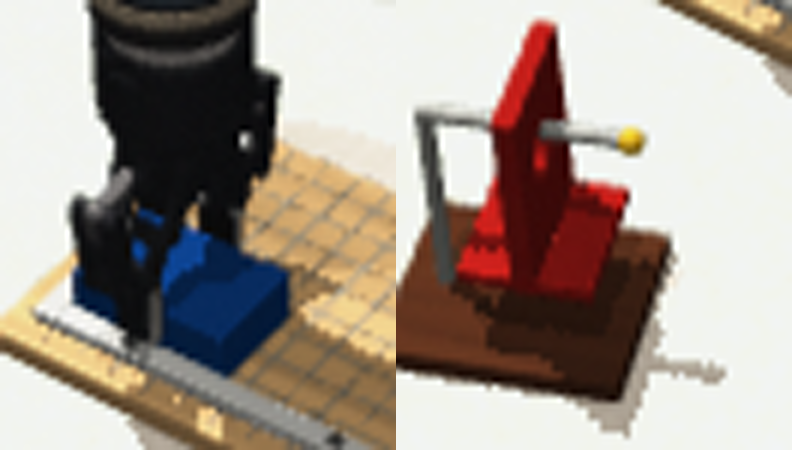

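The slab is seated flat in the corner, and the bracket hangs still on the peg with the ball free at (632,140). One small trim of the remaining 0.2° tilt, then hand in.

Emit:
{"api": "servo_tool", "payload": {
  "targets": [
    {"x":0,"y":0,"z":0,"rx":0.03,"ry":0,"rz":0},
    {"x":0,"y":0,"z":0,"rx":0,"ry":0,"rz":0},
    {"x":0,"y":0,"z":0,"rx":0,"ry":0,"rz":0},
    {"x":0,"y":0,"z":0,"rx":0,"ry":0,"rz":0},
    {"x":0,"y":0,"z":0,"rx":0,"ry":0,"rz":0},
    {"x":0,"y":0,"z":0,"rx":0,"ry":0,"rz":0},
    {"x":0,"y":0,"z":0,"rx":0,"ry":0,"rz":0},
    {"x":0,"y":0,"z":0,"rx":0,"ry":0,"rz":0},
    {"x":0,"y":0,"z":0,"rx":0,"ry":0,"rz":0},
    {"x":0,"y":0,"z":0,"rx":0,"ry":0,"rz":0}
  ]
}}

```text
clock: 35.35
tcp_pos: [0.5087, 0.0966, 0.0325]
tool_rot: [[-1.0, -0.003, -0.0], [-0.003, 1.0, -0.001], [0.0, -0.001, -1.0]]
ft_force: [-21.2, -24.3, 10.1]
finger_gap: 0.682
```

```bash
python3 st.py; python3 -c "
from plant import workorder; print(workorder.close_job())"
```

```text
t 35.35 tcp [0.5087 0.0966 0.0325] yaw -179.82 zax [-0.    -0.001 -1.   ] j [ 10.8  22.2 -21.9  45.9  -0.   10.6] F [-21.2  -24.27  10.1 ] M [-5.01  4.09  0.86] gap 0.682
the job is handed in; nothing more can be done
None
```

I hung the red bracket by its eye near the middle of the peg and let go of it. I then pressed the smaller blue slab into the jig's corner and handed the job in at 35 s, still holding it there.

**Last checks:**
- **Slab position:** the slab's centre should be at (0.509, 0.096) by my jig fit. The tool stopped at (0.5087, 0.0966), at the height expected for a slab lying flat, with less than 0.1° of tilt.
- **Push on the rails:** the readings were about 21 N towards the far rail, 24 N towards the left rail and 10 N down. The slab no longer moved as I pushed harder.
- **Pictures:** the last one shows the bracket hanging on the peg with the ball free, and the slab seated in the corner.

**What disagreed along the way:**
- Two early move calls were refused, apparently because rows left out zero entries; nothing moved.
- My first colour-based fit of the bracket was poor, so I used the network's masks instead.
- The first push towards the far rail stuck on friction about 4 mm short. I eased the downward load and it slid home.
- The far-rail contact itself is hidden behind the gripper, so it rests on the forces and positions rather than on a direct view.

I did not check the other objects one by one at the end, but the arm kept clear of them throughout.

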